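Face up two rows of stock in the lanes of a dispensary stand

ROBOT

A 6-joint arm with a two-finger parallel gripper is mounted at the origin on the work surface. World frame = base frame: x ahead of the robot, y to its left, z up, the work surface at z = 0. Lengths are in m, angles in rad, forces in N, time in s.
With the tool pointing down it reaches from about 0.225 to 0.875 m from the base axis. Payload 3.4 kg.
Tool frame: the origin (TCP) lies at the very end of the fingers, on their centre line; the grasp point (between the pads) lies 19 mm behind it; z points along the fingers, y is the line along which they close (so a half turn about z gives the same grasp; the last joint's range is limited). The gripper opens to 85 mm and grips with 20 to 120 N. Pads are 22 mm wide; open, the fingers measure 114 mm over their backs; the gripper's body (76 mm by 85 mm) begins 54 mm behind the grasp point. The pads swing forward as they close: fully open they stand 13 mm farther back than shut.
Start: joints at [1.02, 0.276, 1.505, -0, 1.361, -0.121], TCP at [0.24, 0.523, 0.231] pointing down, gripper open.
Joint ranges: [-2.89, 2.89], [-0.75, 2.08], [0.22, 2.7], [-1.18, 4.32], [0.11, 2.71], [-2.7, 2.7]. Speed limits (rad/s): [2.57, 2.57, 3.14, 3.14, 3.14, 3.14].

INTERFACE

Orientations are given as a unit quaternion [w, x, y, z].
In Python, from rig import get_state, optics, sign_off gives the robot as it stands.
- The arm moves only by the tool send_rows, never from a script. Its argument "increments" is a list of rows, each an object with "gripper": the gripper's target within -1 to 1 (shut at 1, half-way at 0, fully open at -1); "linear": the shift along the world's x, y, z in m, a list of three; "delta_rot": the turn, a rotation vector about the world's x, y, z in rad, a list of three. In form: [{"gripper": gripper, "linear": [dx, dy, dz], "delta_rot": [rx, ry, rz]}, ...]. A call has 1 to 8 rows; each row is the pose to reach, as a shift and turn from the pose commanded when the call began; what a row does not reach only later rows make up. A row lasts 1/10 s, in which the tool goes at most 50 mm and 8.59 degrees, less where a joint would pass 70% of its speed; a pose out of reach is approached as far as the arm can. A call with a gripper value outside its range is refused whole. The fingers move at their own pace and stop on an object; "newtons" is the grip in N (left out, the last holds). Time passes only in rows, so rows that repeat a pose let the fingers close. It gives the time, the measured TCP pose, the force, the opening and the grip force at its end, in the units of the state.
- get_state(): the state, without advancing time (a new reading comes with each control period).
- optics.get_image(name): name is "scene" or "top" or "wrist"; returns a dict with "pixels" (480x640x3 uint8, blue, green, red), "K" (3x3 intrinsics, pixels), "rvec" (rotation vector, rad) and "tvec" (3), from world to camera coordinates, as OpenCV has them; the wrist camera has in their place "T_tool_cam" (4x4, takes a point from camera to tool coordinates, whose origin is the TCP and whose axes are the flange's). Camera axes: x right, y down, z forward; pixel columns grow to the right and rows downward; lengths in m; the calibration is good to about 2 mm. A picture is of the moment at which its call begins: read the wrist's pose just before it. There is no depth.
- sign_off(): hands the job in; it is judged then, once.
The state is a dict: "clock": time; "qpos": joint angles; "qd": joint speeds; "effort": joint torques, N m; "position": TCP position; "ee_rot": TCP orientation; "contact_force": force on the tool from outside, world axes, zero at the start; "moment": the same for the moment, N m; "width": finger opening in m; "gripper_force": force on a finger pad.
Only numpy, scipy, OpenCV 4.12 (cv2) and the standard library are available. Lean on these libraries where they do the work, as an engineer would, in place of code of your own. Each camera call takes 0.05 s, during which the arm holds its last target. There are 200 camera calls.

TASK

Face up the stock stand: pieces have been sold from the front, so the row of brown jars and the row of yellow cartons stand back in their lanes. From behind, push each row along its lane as one train until its front piece is fully home against the white front stop and the row is closed up. Push only against the rearmost piece of each row, gently, with nothing lifted or tipped, and leave the white tubs and the other things on the counter where they are.

Things in the scene. Friction and masses are not known exactly. Their poses are not given: they have to be found in the camera images.
- stand: Low steel stock stand on the counter, 246 x 420 x 30 mm, blue-grey, fixed. Origin: centre of its underside, on the counter. Three plastic lane trays lie side by side on it, 78 mm apart centre to centre, all pointing along the stand's +y (left, as the robot sees it, give or take 20 degrees). Which lane lies nearest the robot varies.
- lane_jars: Lane of the brown jars. Fixed tray, grey floor 54 mm wide, 400 mm long, black side walls 3 mm thick, 18 mm high; at the front a white stop 28 mm high, 4 mm thick, with a sloping white ticket holder outside it; back end open. Origin: on the floor's upper face (33 mm above the counter), mid-width, at the stop's inner face. +y runs along the lane out through the stop: stock stands at negative y and is pushed to +y.
- lane_cartons: Lane of the yellow cartons. Fixed tray, grey floor 54 mm wide, 400 mm long, black side walls 3 mm thick, 18 mm high; at the front a white stop 28 mm high, 4 mm thick, with a sloping white ticket holder outside it; back end open. Origin: on the floor's upper face (33 mm above the counter), mid-width, at the stop's inner face. +y runs along the lane out through the stop: stock stands at negative y and is pushed to +y.
- lane_tubs: Lane of the white tubs. Fixed tray, grey floor 54 mm wide, 400 mm long, black side walls 3 mm thick, 18 mm high; at the front a white stop 28 mm high, 4 mm thick, with a sloping white ticket holder outside it; back end open. Origin: on the floor's upper face (33 mm above the counter), mid-width, at the stop's inner face. +y runs along the lane out through the stop: stock stands at negative y and is pushed to +y.
- jar1: Brown glass jar with paper label and green lid, loose, round, 50 mm diameter, 61 mm tall with upright sides, about 130 g. Origin: centre of its underside. Front of the row of four, nearest the stop.
- jar2: Brown glass jar with paper label and green lid, loose, round, 50 mm diameter, 61 mm tall with upright sides, about 130 g. Origin: centre of its underside. Second in the row.
- jar3: Brown glass jar with paper label and green lid, loose, round, 50 mm diameter, 61 mm tall with upright sides, about 130 g. Origin: centre of its underside. Third in the row.
- jar4: Brown glass jar with paper label and green lid, loose, round, 50 mm diameter, 61 mm tall with upright sides, about 130 g. Origin: centre of its underside. Rearmost of the row, the one to push; with all four home its origin is 175 mm behind the stop's inner face.
- carton1: Yellow carton, loose, upright, 36 mm along the lane, 50 mm across it, 66 mm tall, about 90 g. Origin: centre of its underside. Front of the row of four, nearest the stop.
- carton2: Yellow carton, loose, upright, 36 mm along the lane, 50 mm across it, 66 mm tall, about 90 g. Origin: centre of its underside. Second in the row.
- carton3: Yellow carton, loose, upright, 36 mm along the lane, 50 mm across it, 66 mm tall, about 90 g. Origin: centre of its underside. Third in the row.
- carton4: Yellow carton, loose, upright, 36 mm along the lane, 50 mm across it, 66 mm tall, about 90 g. Origin: centre of its underside. Rearmost of the row, the one to push; with all four home its origin is 126 mm behind the stop's inner face.
- tub1: White tub with dark lid, loose, 50 mm diameter, 54 mm tall, standing at the front stop of its own lane already; leave it. Origin: centre of its underside.
- tub2: White tub with dark lid, loose, 50 mm diameter, 54 mm tall, standing at the front stop of its own lane already; leave it. Origin: centre of its underside.
- syrup_bottle: Brown bottle with green cap, loose, 58 mm diameter, 125 mm tall, on the counter off the front end of the stand; leave it. Origin: centre of its underside.
- date_stamp: Wooden hand stamp, loose, 38 mm diameter, 66 mm tall, on the counter off the back end of the stand; leave it. Origin: centre of its underside.
- cup: Steel mug, loose, 72 mm diameter, 85 mm tall, on the counter to the robot's right; leave it. Origin: centre of its underside.
- stapler: Blue stapler lying on the counter to the robot's left, loose, 122 x 26 x 37 mm; leave it. Origin: centre of its underside.
Mind the look-alikes: they are no part of the job. Leave any pink or red look-alike of the carton2 alone.

How it is judged:
At the end, for the whole second after the job is handed in: In both lanes all four pieces stand upright on the lane floor, within 6 mm of the lane's middle, and the rearmost piece is within 6 mm of where it stands when the row is closed up hard against the front stop (jar 175 mm, carton 126 mm behind the stop's inner face) (y of jar4 in the frame of lane_jars above -0.181 m and x of jar1 in the frame of lane_jars between -0.006 and 0.006 m and z of each of jar1, jar2, jar3, jar4 in the frame of lane_jars below 0.004 m and angle between each of jar1, jar2, jar3, jar4, carton1, carton2, carton3, carton4's own z axis and vertical below 0.08 rad and x of jar2 in the frame of lane_jars between -0.006 and 0.006 m and x of jar3 in the frame of lane_jars between -0.006 and 0.006 m and x of jar4 in the frame of lane_jars between -0.006 and 0.006 m and y of carton4 in the frame of lane_cartons above -0.132 m and x of carton1 in the frame of lane_cartons between -0.006 and 0.006 m and z of each of carton1, carton2, carton3, carton4 in the frame of lane_cartons below 0.004 m and x of carton2 in the frame of lane_cartons between -0.006 and 0.006 m and x of carton3 in the frame of lane_cartons between -0.006 and 0.006 m and x of carton4 in the frame of lane_cartons between -0.006 and 0.006 m); the robot touches nothing.
It fails at once if a jar or carton is lifted more than 10 mm off its lane floor or tipped more than 17 degrees (z of any of jar1, jar2, jar3, jar4 in the frame of lane_jars above 0.01 m or z of any of carton1, carton2, carton3, carton4 in the frame of lane_cartons above 0.01 m or angle between any of jar1, jar2, jar3, jar4, carton1, carton2, carton3, carton4's own z axis and vertical above 0.3 rad).
It fails at once if the robot pushes on a jar or carton other than the rearmost of its row (more than 2 N) (contact force between any of the fingers, the arm and jar1 above 2 N or contact force between any of the fingers, the arm and jar2 above 2 N or contact force between any of the fingers, the arm and jar3 above 2 N or contact force between any of the fingers, the arm and carton1 above 2 N or contact force between any of the fingers, the arm and carton2 above 2 N or contact force between any of the fingers, the arm and carton3 above 2 N).
It fails at once if the robot rams a row (more than 80 N on its rearmost piece) (contact force between the fingers and jar4 above 80 N or contact force between the fingers and carton4 above 80 N).
It fails at once if a white tub is moved more than 10 mm (distance of any of tub1, tub2 from where it was at the start of the episode above 0.01 m).
It fails at once if another thing on the counter is moved more than 20 mm (distance of any of syrup_bottle, date_stamp, cup, stapler from where it was at the start of the episode above 0.02 m).
It also fails if it takes over 43 s, if anything falls off the work surface, if the arm or the gripper's body presses on something with over 40 N, if the wrist force passes 120 N, or if a joint passes its speed limit or range.

## Working session

There is one attempt and no reset: what is moved stays moved. The work goes in short steps, Python scripts to look and compute and a tool call to move; the robot and the scene stay as the last step left them, time stands still between calls to the robot, and variables do not carry over. Pictures are saved under pics/ and viewed, at most 10 in all, crops included, and the job is handed in when it is done.

Besides the shell and the picture viewer there is one more tool, called after "Call:" in YAML: its name, and indented under it one key for each argument. send_rows: Moves the arm, as the interface text tells. Its arguments: {"type":"object","properties":{"increments":{"type":"array"},"newtons":{"type":"number"}},"required":["increments"]}

```bash
mkdir -p pics
cat > h.py <<'E'
import cv2,numpy as np
from rig import get_state,optics,sign_off
def cam(n):
    d=optics.get_image(n); d['R']=cv2.Rodrigues(np.array(d['rvec'],float))[0] if 'rvec' in d else None; return d
def ray(d,uv,z):
    K=np.array(d['K']);R=d['R'];t=np.array(d['tvec']).ravel()
    v=R.T@np.linalg.inv(K)@[uv[0],uv[1],1];c=-R.T@t
    return c+v*(z-c[2])/v[2]
def proj(d,p):
    return cv2.projectPoints(np.array(p,float).reshape(-1,3),np.array(d['rvec'],float),np.array(d['tvec'],float),np.array(d['K']),None)[0].reshape(-1,2)
E
python3 - <<'E'
from h import *
import pickle
for n in('top','scene'):
    d=cam(n);cv2.imwrite(f'pics/{n}0.png',d['pixels']);pickle.dump(d,open(n+'.pkl','wb'))
    print(n,-d['R'].T@np.array(d['tvec']).ravel())
print(get_state())
E
```

```text
top [ 0.20462278 -0.00529461  1.35983931]
scene [ 1.11306805 -0.23061792  0.93274793]
{'clock': 0.1, 'qpos': array([ 1.02002329e+00,  2.76556100e-01,  1.50601754e+00, -4.18954149e-05,
        1.36065049e+00, -1.21036244e-01]), 'qd': array([-0.00036742, -0.00298253, -0.00427952,  0.00070267,  0.00085716,
       -0.00094214]), 'effort': array([ 6.98714248e-04, -4.17697585e+01, -2.46405387e+01, -5.16348632e-05,
        5.88865281e-03, -8.91393626e-09]), 'position': array([0.23935948, 0.5223085 , 0.23050791]), 'ee_rot': array([-2.49547253e-04,  2.13214494e-01,  9.77005074e-01, -7.76898700e-04]), 'contact_force': array([-0.42414907,  0.90252872, -0.13651323]), 'moment': array([ 0.00653292,  0.03529481, -0.0095832 ]), 'gripper_force': 0.0, 'width': 0.08576945447846959}
```

View pics/top0.png

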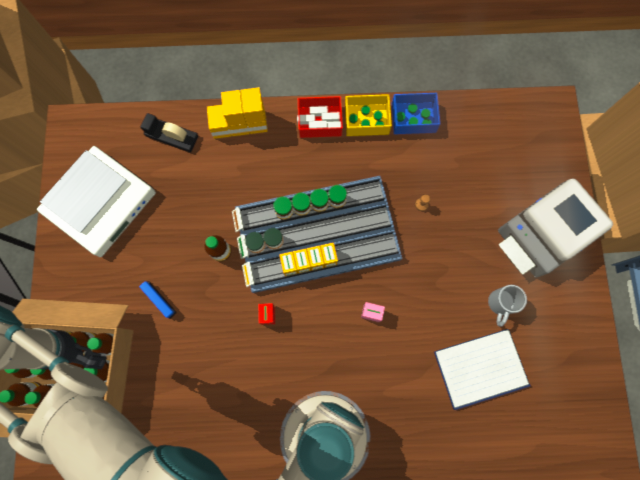

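View pics/scene0.png

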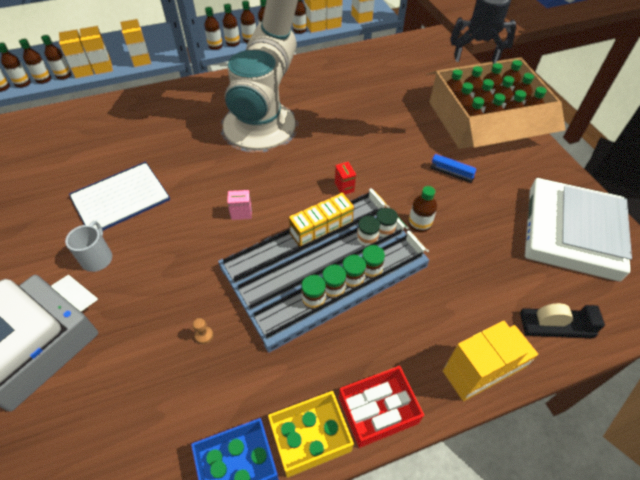

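The top view shows the stand with its front (white stops) on the left, around (240,215) to (250,272). The brown jars with green lids run from (283,206) to (338,195), and the yellow cartons from (288,260) to (330,254). The tubs are at (254,240) and (273,237).

Things that could be mistaken for the rows:
- **Look-alike cartons:** red (266,314) and pink (373,312).
- **Yellow boxes and bins:** around (240,112), with green caps in the bins at (367,116) and (415,115).
- **Bottle:** the syrup bottle at (216,246).

I choose the jar at (338,195) and the carton at (330,254), which are the right-hand (rear) ends of the in-tray rows.

Run:
```python
from h import *
import pickle
d=pickle.load(open('top.pkl','rb'));im=d['pixels'];hsv=cv2.cvtColor(im,cv2.COLOR_BGR2HSV)
roi=np.zeros(im.shape[:2],np.uint8);roi[170:295,228:410]=255
def comps(m,z,amin):
    m=m&roi;n,l,s,c=cv2.connectedComponentsWithStats(m)
    for i in range(1,n):
        if s[i,4]>=amin:
            r=cv2.minAreaRect(np.argwhere(l==i)[:,::-1].astype(np.float32))
            P=[ray(d,q,z)[:2].round(4).tolist() for q in cv2.boxPoints(r)]
            print(c[i].round(1),s[i,4],ray(d,c[i],z)[:2].round(4),P)
print('lids');g=cv2.erode(cv2.inRange(hsv,(45,100,40),(80,255,255)),np.ones((3,3)));comps(g,.094,20)
print('yellow');comps(cv2.inRange(hsv,(18,120,120),(35,255,255)),.099,20)
print('stops');comps(cv2.inRange(hsv,(0,0,170),(180,70,255)),.061,8)
print('stand');comps(cv2.inRange(hsv,(100,60,40),(125,255,255)),.03,40)
# date stamp
hh=[ray(d,p,.066) for p in[(423,203)]];print(hh)
crop=cv2.resize(im[165:300,225:440],None,fx=3.6,fy=3.6,interpolation=cv2.INTER_CUBIC);cv2.imwrite('pics/crop.png',crop)
```

```text
lids
[309.7 199.3] 837 [0.6169 0.0161] [[0.6208, 0.1151], [0.6562, -0.0761], [0.6121, -0.0829], [0.5773, 0.1069]]
yellow
[308.3 258.4] 754 [0.4547 0.0251] [[0.4702, 0.1029], [0.4972, -0.0428], [0.439, -0.0527], [0.4125, 0.0916]]
[246.1 273.9] 44 [0.4202 0.1871] [[0.4435, 0.1943], [0.4444, 0.1888], [0.3968, 0.1798], [0.3959, 0.1852]]
stops
[238.3 218.4] 104 [0.5811 0.2132] [[0.6132, 0.2285], [0.6145, 0.2078], [0.5469, 0.2016], [0.5456, 0.222]]
[242.6 244.7] 123 [0.5068 0.2019] [[0.5346, 0.2196], [0.538, 0.1987], [0.4769, 0.1872], [0.4735, 0.2079]]
[326.4 253.1] 43 [ 0.4746 -0.0231] [[0.4906, -0.0155], [0.4924, -0.0238], [0.4585, -0.0306], [0.4568, -0.0224]]
[330.6 251.9] 40 [ 0.4776 -0.0346] [[0.4939, -0.0275], [0.4955, -0.0352], [0.461, -0.0421], [0.4593, -0.0344]]
[317. 255.] 40 [0.4703 0.0022] [[0.4866, 0.0097], [0.4882, 0.002], [0.4544, -0.0049], [0.4528, 0.0027]]
[312.8 256.2] 42 [0.4677 0.0138] [[0.4843, 0.0211], [0.4858, 0.0128], [0.4519, 0.0067], [0.4504, 0.015]]
[301.  258.4] 82 [0.4629 0.0456] [[0.4774, 0.059], [0.4817, 0.0393], [0.4479, 0.0321], [0.4438, 0.0518]]
[287.4 261.7] 85 [0.4554 0.0822] [[0.4711, 0.0953], [0.4748, 0.0756], [0.4404, 0.069], [0.4368, 0.0886]]
[249.1 273.2] 103 [0.4283 0.1847] [[0.4609, 0.1989], [0.462, 0.1793], [0.3952, 0.1736], [0.3941, 0.193]]
stand
[362.  181.3] 122 [ 0.6854 -0.1331] [[0.6893, -0.0779], [0.6981, -0.1841], [0.6811, -0.1849], [0.6724, -0.079]]
[256.8 203.3] 69 [0.6319 0.1663] [[0.6259, 0.2142], [0.644, 0.1179], [0.6382, 0.1168], [0.6202, 0.213]]
[319.2 216.4] 618 [ 0.5865 -0.0077] [[0.569, 0.2143], [0.6308, -0.1968], [0.6035, -0.1998], [0.5423, 0.2096]]
[329.1 241.9] 581 [ 0.5125 -0.0322] [[0.4758, 0.1992], [0.5974, -0.2012], [0.5292, -0.2183], [0.4102, 0.1781]]
[325.6 272.4] 971 [ 0.4274 -0.0191] [[0.3989, 0.1849], [0.4763, -0.2239], [0.4562, -0.2268], [0.3794, 0.1807]]
[array([ 0.60282344, -0.29284815,  0.066     ])]
```

View pics/crop.png

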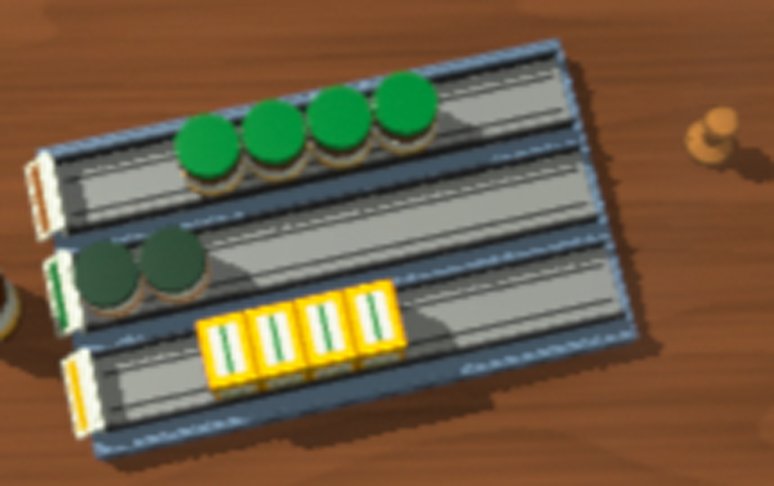

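The crop confirms the choice: rear jar lid at crop (405,104), rear carton at crop (375,316), both inside their trays. The measurements agree:
- Lane axis is turned 10.5°.
- The lanes sit at lateral 0.610 (jars) and 0.454 (cartons), 156 mm apart.
- The jar row is 0.20 m long.

I'll move above the space behind jar4 with the fingers shut.

Call:
send_rows:
  increments:
    - {"gripper": 1, "linear": [0.025, -0.04, 0], "delta_rot": [0, 0, -0.06]}
    - {"gripper": 1, "linear": [0.05, -0.08, 0], "delta_rot": [0, 0, -0.12]}
    - {"gripper": 1, "linear": [0.075, -0.12, 0], "delta_rot": [0, 0, -0.18]}
    - {"gripper": 1, "linear": [0.1, -0.16, 0], "delta_rot": [0, 0, -0.24]}
    - {"gripper": 1, "linear": [0.125, -0.2, 0], "delta_rot": [0, 0, -0.3]}
    - {"gripper": 1, "linear": [0.15, -0.24, 0], "delta_rot": [0, 0, -0.36]}
    - {"gripper": 1, "linear": [0.175, -0.28, 0], "delta_rot": [0, 0, -0.42]}
    - {"gripper": 1, "linear": [0.2, -0.32, 0], "delta_rot": [0, 0, -0.48]}

```text
clock: 0.9
position: [0.4401, 0.2009, 0.2311]
ee_rot: [-0.0, 0.44, 0.898, 0.0]
contact_force: [-0.1, 0.1, -0.2]
width: 0.0001
gripper_force: 0.0
```

Call:
send_rows:
  increments:
    - {"gripper": 1, "linear": [0.025, -0.042, 0], "delta_rot": [0, 0, -0.06]}
    - {"gripper": 1, "linear": [0.05, -0.085, 0], "delta_rot": [0, 0, -0.12]}
    - {"gripper": 1, "linear": [0.075, -0.13, 0], "delta_rot": [0, 0, -0.18]}
    - {"gripper": 1, "linear": [0.1, -0.17, 0], "delta_rot": [0, 0, -0.24]}
    - {"gripper": 1, "linear": [0.125, -0.21, 0], "delta_rot": [0, 0, -0.3]}
    - {"gripper": 1, "linear": [0.15, -0.25, 0], "delta_rot": [0, 0, -0.36]}
    - {"gripper": 1, "linear": [0.18, -0.3, 0], "delta_rot": [0, 0, -0.42]}
    - {"gripper": 1, "linear": [0.207, -0.347, 0], "delta_rot": [0, 0, -0.478]}

```text
clock: 1.7
position: [0.6409, -0.1351, 0.2308]
ee_rot: [-0.0, 0.641, 0.768, 0.0]
contact_force: [1.7, 0.1, -0.3]
width: 0.0002
gripper_force: 0.0
```

Call:
send_rows:
  increments:
    - {"gripper": 1, "linear": [0, 0, -0.03], "delta_rot": [0.1, 0.018, 0]}
    - {"gripper": 1, "linear": [0, 0, -0.05], "delta_rot": [0.1, 0.018, 0]}
    - {"gripper": 1, "linear": [0, 0, -0.05], "delta_rot": [0.1, 0.018, 0]}
    - {"gripper": 1, "linear": [0, 0, -0.05], "delta_rot": [0.1, 0.018, 0]}

```text
clock: 2.1
position: [0.6401, -0.1332, 0.181]
ee_rot: [-0.039, 0.639, 0.768, 0.033]
contact_force: [-0.1, -0.2, 0.2]
width: -0.0003
gripper_force: 0.0
```

Run:
```python
from h import *
from scipy.spatial.transform import Rotation as Ro
s=get_state();print(s['clock'],s['position'],s['width'],s['contact_force'])
print(Ro.from_quat(s['ee_rot'],scalar_first=True).as_matrix().round(3))
a=cam('top')['pixels'];b=cam('scene')['pixels']
o=np.vstack([cv2.resize(a[130:310,180:480],(500,300)),cv2.resize(b[150:390,180:480],(375,300)).copy() if 0 else cv2.resize(b[170:350,200:500],(500,300))])
cv2.imwrite('pics/2.png',o)
```

```text
2.1 [ 0.64010508 -0.13320475  0.18102434] -0.00033390471968211305 [-0.09648598 -0.15937628  0.24868502]
[[-0.181  0.983 -0.019]
 [ 0.978  0.182  0.1  ]
 [ 0.102 -0.001 -0.995]]
```

View pics/2.png

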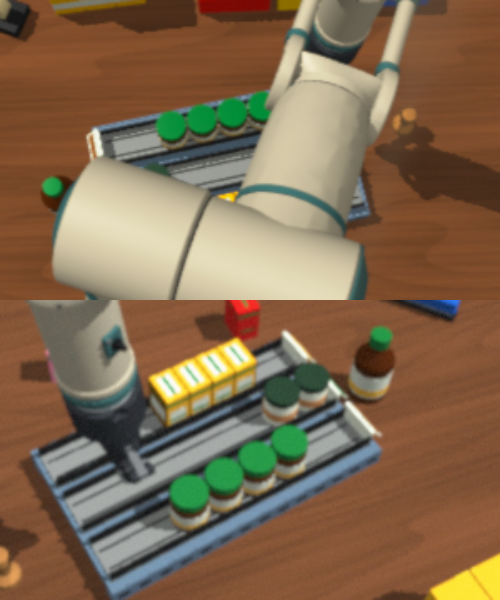

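The picture shows the fingers hanging behind jar4, tip at about (140,470), with the jar rows untouched. I'll shift 5 mm sideways and lower into the lane.

Call:
send_rows:
  increments:
    - {"gripper": 1, "linear": [0.006, -0.004, -0.03], "delta_rot": [0, 0, 0]}
    - {"gripper": 1, "linear": [0.006, -0.004, -0.06], "delta_rot": [0, 0, 0]}
    - {"gripper": 1, "linear": [0.006, -0.004, -0.09], "delta_rot": [0, 0, 0]}
    - {"gripper": 1, "linear": [0.006, -0.004, -0.11], "delta_rot": [0, 0, 0]}
    - {"gripper": 1, "linear": [0.006, -0.004, -0.12], "delta_rot": [0, 0, 0]}
    - {"gripper": 1, "linear": [0.006, -0.004, -0.129], "delta_rot": [0, 0, 0]}
    - {"gripper": 1, "linear": [0.006, -0.004, -0.129], "delta_rot": [0, 0, 0]}

```text
clock: 2.9
position: [0.6465, -0.1371, 0.0525]
ee_rot: [-0.039, 0.638, 0.768, 0.033]
contact_force: [-0.1, 0.2, -0.6]
width: -0.0002
gripper_force: 0.0
```

Run:
```python
from h import *
s=get_state();print(s['position'],s['contact_force'])
b=cam('scene')['pixels'];w=cam('wrist')['pixels']
cv2.imwrite('pics/3.png',np.hstack([cv2.resize(b[200:350,210:410],(400,300)),cv2.resize(w,(400,300))]))
```

```text
[ 0.64651678 -0.13707038  0.05250419] [-0.09732818  0.17062184 -0.62881441]
```

View pics/3.png

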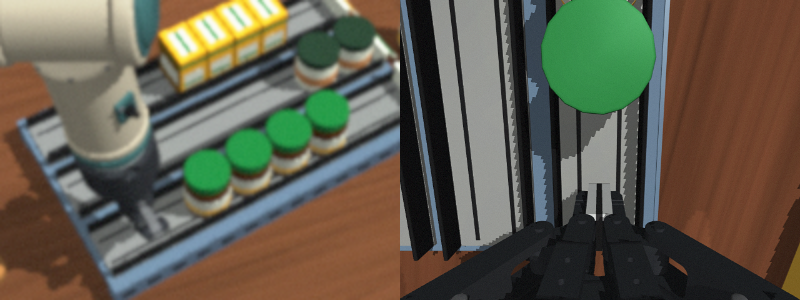

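The fingers stand centred in the jar lane behind jar4 (wrist view: lid at (598,55), fingertips at (598,200)). I'll push gently now.

Call:
send_rows:
  increments:
    - {"gripper": 1, "linear": [-0.0015, 0.008, 0], "delta_rot": [0, 0, 0]}
    - {"gripper": 1, "linear": [-0.003, 0.016, 0], "delta_rot": [0, 0, 0]}
    - {"gripper": 1, "linear": [-0.0045, 0.024, 0], "delta_rot": [0, 0, 0]}
    - {"gripper": 1, "linear": [-0.0055, 0.03, 0], "delta_rot": [0, 0, 0]}
    - {"gripper": 1, "linear": [-0.0065, 0.035, 0], "delta_rot": [0, 0, 0]}
    - {"gripper": 1, "linear": [-0.0074, 0.04, 0], "delta_rot": [0, 0, 0]}
    - {"gripper": 1, "linear": [-0.0083, 0.045, 0], "delta_rot": [0, 0, 0]}
    - {"gripper": 1, "linear": [-0.0093, 0.05, 0], "delta_rot": [0, 0, 0]}

```text
clock: 3.8
position: [0.6376, -0.0882, 0.0524]
ee_rot: [-0.038, 0.639, 0.768, 0.032]
contact_force: [1.3, -3.2, -0.7]
width: 0.0001
gripper_force: 1.5
```

Call:
send_rows:
  increments:
    - {"gripper": 1, "linear": [-0.0009, 0.005, 0], "delta_rot": [0, 0, 0]}
    - {"gripper": 1, "linear": [-0.0019, 0.01, 0], "delta_rot": [0, 0, 0]}
    - {"gripper": 1, "linear": [-0.0028, 0.015, 0], "delta_rot": [0, 0, 0]}
    - {"gripper": 1, "linear": [-0.0037, 0.02, 0], "delta_rot": [0, 0, 0]}
    - {"gripper": 1, "linear": [-0.0046, 0.025, 0], "delta_rot": [0, 0, 0]}
    - {"gripper": 1, "linear": [-0.0056, 0.03, 0], "delta_rot": [0, 0, 0]}
    - {"gripper": 1, "linear": [-0.0065, 0.035, 0], "delta_rot": [0, 0, 0]}
    - {"gripper": 1, "linear": [-0.0074, 0.04, 0], "delta_rot": [0, 0, 0]}

```text
clock: 4.6
position: [0.6296, -0.047, 0.0523]
ee_rot: [-0.039, 0.639, 0.768, 0.033]
contact_force: [0.3, -3.5, 0.9]
width: -0.0001
gripper_force: 1.7
```

Call:
send_rows:
  increments:
    - {"gripper": 1, "linear": [-0.0009, 0.005, 0], "delta_rot": [0, 0, 0]}
    - {"gripper": 1, "linear": [-0.0019, 0.01, 0], "delta_rot": [0, 0, 0]}
    - {"gripper": 1, "linear": [-0.0028, 0.015, 0], "delta_rot": [0, 0, 0]}
    - {"gripper": 1, "linear": [-0.0037, 0.02, 0], "delta_rot": [0, 0, 0]}

```text
clock: 5.0
position: [0.6258, -0.027, 0.0523]
ee_rot: [-0.039, 0.639, 0.768, 0.033]
contact_force: [0.8, -3.7, 0.3]
width: -0.0004
gripper_force: 1.7
```

Call:
send_rows:
  increments:
    - {"gripper": 1, "linear": [-0.0006, 0.003, 0], "delta_rot": [0, 0, 0]}
    - {"gripper": 1, "linear": [-0.0011, 0.006, 0], "delta_rot": [0, 0, 0]}
    - {"gripper": 1, "linear": [-0.0017, 0.009, 0], "delta_rot": [0, 0, 0]}
    - {"gripper": 1, "linear": [-0.0022, 0.012, 0], "delta_rot": [0, 0, 0]}

```text
clock: 5.4
position: [0.6237, -0.0153, 0.0524]
ee_rot: [-0.039, 0.639, 0.768, 0.033]
contact_force: [0.0, -3.7, -0.7]
width: 0.0005
gripper_force: 1.7
```

Call:
send_rows:
  increments:
    - {"gripper": 1, "linear": [-0.0004, 0.002, 0], "delta_rot": [0, 0, 0]}
    - {"gripper": 1, "linear": [-0.0007, 0.004, 0], "delta_rot": [0, 0, 0]}

```text
clock: 5.6
position: [0.623, -0.0113, 0.0523]
ee_rot: [-0.039, 0.639, 0.768, 0.033]
contact_force: [1.2, -3.4, -0.0]
width: -0.0002
gripper_force: 1.7
```

Run:
```python
from h import *
d=cam('scene');b=d['pixels'];s=get_state();print(s['contact_force'])
cv2.imwrite('pics/4.png',cv2.resize(b[170:350,240:480],(800,600)))
```

```text
[ 0.9107468  -2.77342651  0.48084685]
```

View pics/4.png

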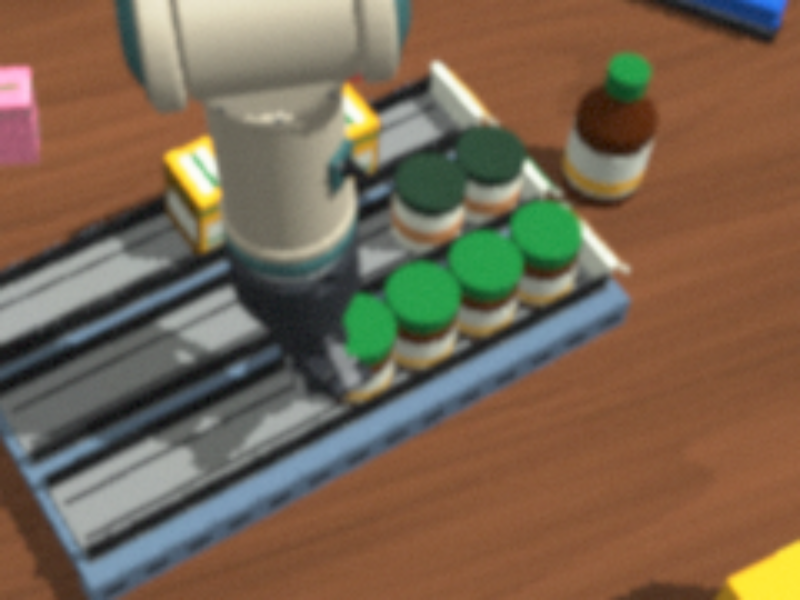

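The jars stand upright in a closed train, with jar1 at (545,235) only a few millimetres from the stop. I'll continue in 4 mm steps until the force jumps.

Call:
send_rows:
  increments:
    - {"gripper": 1, "linear": [-0.0004, 0.002, 0], "delta_rot": [0, 0, 0]}
    - {"gripper": 1, "linear": [-0.0007, 0.004, 0], "delta_rot": [0, 0, 0]}

```text
clock: 5.85
position: [0.6224, -0.0074, 0.0523]
ee_rot: [-0.039, 0.639, 0.768, 0.033]
contact_force: [0.6, -3.1, 0.3]
width: -0.0001
gripper_force: 1.7
```

Call:
send_rows:
  increments:
    - {"gripper": 1, "linear": [-0.0002, 0.001, 0], "delta_rot": [0, 0, 0]}
    - {"gripper": 1, "linear": [-0.0004, 0.002, 0], "delta_rot": [0, 0, 0]}

```text
clock: 6.05
position: [0.622, -0.0054, 0.0524]
ee_rot: [-0.039, 0.639, 0.768, 0.033]
contact_force: [1.1, -3.3, -0.0]
width: -0.0003
gripper_force: 1.7
```

Call:
send_rows:
  increments:
    - {"gripper": 1, "linear": [-0.0002, 0.001, 0], "delta_rot": [0, 0, 0]}
    - {"gripper": 1, "linear": [-0.0004, 0.002, 0], "delta_rot": [0, 0, 0]}

```text
clock: 6.25
position: [0.6216, -0.0034, 0.0523]
ee_rot: [-0.039, 0.639, 0.768, 0.033]
contact_force: [0.5, -3.7, -0.3]
width: 0.0001
gripper_force: 1.7
```

Call:
send_rows:
  increments:
    - {"gripper": 1, "linear": [-0.0002, 0.001, 0], "delta_rot": [0, 0, 0]}
    - {"gripper": 1, "linear": [-0.0004, 0.002, 0], "delta_rot": [0, 0, 0]}

```text
clock: 6.45
position: [0.6211, -0.0014, 0.0523]
ee_rot: [-0.039, 0.639, 0.768, 0.033]
contact_force: [1.3, -3.8, 0.1]
width: -0.0
gripper_force: 1.7
```

Call:
send_rows:
  increments:
    - {"gripper": 1, "linear": [-0.0002, 0.001, 0], "delta_rot": [0, 0, 0]}
    - {"gripper": 1, "linear": [-0.0004, 0.002, 0], "delta_rot": [0, 0, 0]}

```text
clock: 6.65
position: [0.6208, 0.0006, 0.0523]
ee_rot: [-0.039, 0.639, 0.768, 0.033]
contact_force: [0.2, -3.5, 0.1]
width: -0.0002
gripper_force: 1.7
```

Call:
send_rows:
  increments:
    - {"gripper": 1, "linear": [-0.0002, 0.001, 0], "delta_rot": [0, 0, 0]}
    - {"gripper": 1, "linear": [-0.0004, 0.002, 0], "delta_rot": [0, 0, 0]}

```text
clock: 6.85
position: [0.6208, 0.0011, 0.0524]
ee_rot: [-0.038, 0.638, 0.768, 0.032]
contact_force: [1.3, -9.1, 0.6]
width: 0.0002
gripper_force: 4.4
```

The force jumped to 9 N, so the row has reached the stop. I'll add 1 mm more to seat it, then back off along the lane and rise.

Call:
send_rows:
  increments:
    - {"gripper": 1, "linear": [-0.0002, 0.001, 0], "delta_rot": [0, 0, 0]}
    - {"gripper": 1, "linear": [-0.0002, 0.001, 0], "delta_rot": [0, 0, 0]}

```text
clock: 7.05
position: [0.6208, 0.0012, 0.0524]
ee_rot: [-0.037, 0.638, 0.768, 0.031]
contact_force: [1.1, -9.0, 0.1]
width: -0.0004
gripper_force: 4.6
```

Call:
send_rows:
  increments:
    - {"gripper": 1, "linear": [0.0004, -0.002, 0], "delta_rot": [0, 0, 0]}
    - {"gripper": 1, "linear": [0.0011, -0.006, 0], "delta_rot": [0, 0, 0]}
    - {"gripper": 1, "linear": [0.0028, -0.015, 0], "delta_rot": [0, 0, 0]}
    - {"gripper": 1, "linear": [0.0056, -0.03, 0], "delta_rot": [0, 0, 0]}
    - {"gripper": 1, "linear": [0.0084, -0.045, 0.02], "delta_rot": [0, 0, 0]}
    - {"gripper": 1, "linear": [0.0084, -0.045, 0.05], "delta_rot": [0, 0, 0]}
    - {"gripper": 1, "linear": [0.0084, -0.045, 0.09], "delta_rot": [0, 0, 0]}
    - {"gripper": 1, "linear": [0.0084, -0.045, 0.13], "delta_rot": [0, 0, 0]}

```text
clock: 7.85
position: [0.6282, -0.0423, 0.1831]
ee_rot: [-0.04, 0.639, 0.767, 0.033]
contact_force: [-0.1, -0.4, -0.6]
width: -0.0003
gripper_force: 0.0
```

Call:
send_rows:
  increments:
    - {"gripper": 1, "linear": [-0.036, -0.018, 0], "delta_rot": [0, 0, 0]}
    - {"gripper": 1, "linear": [-0.073, -0.036, 0], "delta_rot": [0, 0, 0]}
    - {"gripper": 1, "linear": [-0.11, -0.054, 0], "delta_rot": [0, 0, 0]}
    - {"gripper": 1, "linear": [-0.146, -0.072, 0], "delta_rot": [0, 0, 0]}
    - {"gripper": 1, "linear": [-0.146, -0.072, -0.03], "delta_rot": [0, 0, 0]}
    - {"gripper": 1, "linear": [-0.146, -0.072, -0.06], "delta_rot": [0, 0, 0]}
    - {"gripper": 1, "linear": [-0.146, -0.072, -0.06], "delta_rot": [0, 0, 0]}

```text
clock: 8.55
position: [0.4795, -0.113, 0.1196]
ee_rot: [-0.043, 0.639, 0.767, 0.032]
contact_force: [-0.8, 0.6, -1.1]
width: 0.0001
gripper_force: 0.0
```

Run:
```python
from h import *
s=get_state();print(s['position'],s['contact_force'])
b=cam('scene')['pixels'];w=cam('wrist')['pixels']
cv2.imwrite('pics/5.png',np.hstack([cv2.resize(b[170:350,210:450],(400,300)),cv2.resize(w,(400,300))]))
```

```text
[ 0.47949958 -0.11298891  0.11957678] [-0.76958507  0.55781322 -1.07741226]
```

View pics/5.png

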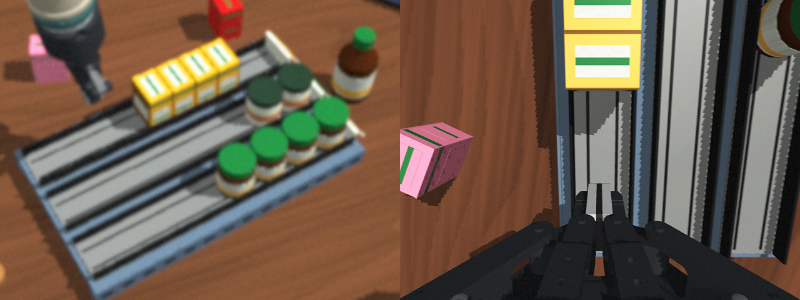

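All four jars are closed up against the stop. In the wrist view the fingers (598,200) are in the carton lane behind carton4 (603,62), about 3 mm to the robot side. I'll correct that and lower.

Call:
send_rows:
  increments:
    - {"gripper": 1, "linear": [0.003, 0, -0.02], "delta_rot": [0, 0, 0]}
    - {"gripper": 1, "linear": [0.003, 0, -0.04], "delta_rot": [0, 0, 0]}
    - {"gripper": 1, "linear": [0.003, 0, -0.055], "delta_rot": [0, 0, 0]}
    - {"gripper": 1, "linear": [0.003, 0, -0.068], "delta_rot": [0, 0, 0]}
    - {"gripper": 1, "linear": [0.003, 0, -0.068], "delta_rot": [0, 0, 0]}

```text
clock: 9.15
position: [0.4859, -0.1134, 0.0543]
ee_rot: [-0.039, 0.639, 0.768, 0.033]
contact_force: [-0.1, 0.5, 0.1]
width: -0.0003
gripper_force: 0.0
```

Call:
send_rows:
  increments:
    - {"gripper": 1, "linear": [-0.0015, 0.008, 0], "delta_rot": [0, 0, 0]}
    - {"gripper": 1, "linear": [-0.003, 0.016, 0], "delta_rot": [0, 0, 0]}
    - {"gripper": 1, "linear": [-0.0045, 0.024, 0], "delta_rot": [0, 0, 0]}
    - {"gripper": 1, "linear": [-0.0055, 0.03, 0], "delta_rot": [0, 0, 0]}
    - {"gripper": 1, "linear": [-0.0065, 0.035, 0], "delta_rot": [0, 0, 0]}
    - {"gripper": 1, "linear": [-0.0074, 0.04, 0], "delta_rot": [0, 0, 0]}
    - {"gripper": 1, "linear": [-0.0083, 0.045, 0], "delta_rot": [0, 0, 0]}
    - {"gripper": 1, "linear": [-0.0093, 0.05, 0], "delta_rot": [0, 0, 0]}

```text
clock: 9.95
position: [0.4762, -0.0631, 0.0543]
ee_rot: [-0.039, 0.639, 0.768, 0.033]
contact_force: [-0.3, 0.4, -0.1]
width: 0.0001
gripper_force: 0.0
```

Call:
send_rows:
  increments:
    - {"gripper": 1, "linear": [-0.0009, 0.005, 0], "delta_rot": [0, 0, 0]}
    - {"gripper": 1, "linear": [-0.0019, 0.01, 0], "delta_rot": [0, 0, 0]}
    - {"gripper": 1, "linear": [-0.0028, 0.015, 0], "delta_rot": [0, 0, 0]}
    - {"gripper": 1, "linear": [-0.0037, 0.02, 0], "delta_rot": [0, 0, 0]}
    - {"gripper": 1, "linear": [-0.0046, 0.025, 0], "delta_rot": [0, 0, 0]}
    - {"gripper": 1, "linear": [-0.0056, 0.03, 0], "delta_rot": [0, 0, 0]}
    - {"gripper": 1, "linear": [-0.0065, 0.035, 0], "delta_rot": [0, 0, 0]}
    - {"gripper": 1, "linear": [-0.0074, 0.04, 0], "delta_rot": [0, 0, 0]}

```text
clock: 10.75
position: [0.4687, -0.023, 0.0543]
ee_rot: [-0.039, 0.639, 0.768, 0.033]
contact_force: [-0.5, -2.0, -1.2]
width: -0.0
gripper_force: 0.9
```

Call:
send_rows:
  increments:
    - {"gripper": 1, "linear": [-0.0009, 0.005, 0], "delta_rot": [0, 0, 0]}
    - {"gripper": 1, "linear": [-0.0019, 0.01, 0], "delta_rot": [0, 0, 0]}
    - {"gripper": 1, "linear": [-0.0028, 0.015, 0], "delta_rot": [0, 0, 0]}
    - {"gripper": 1, "linear": [-0.0037, 0.02, 0], "delta_rot": [0, 0, 0]}
    - {"gripper": 1, "linear": [-0.0046, 0.025, 0], "delta_rot": [0, 0, 0]}
    - {"gripper": 1, "linear": [-0.0056, 0.03, 0], "delta_rot": [0, 0, 0]}
    - {"gripper": 1, "linear": [-0.0065, 0.035, 0], "delta_rot": [0, 0, 0]}

```text
clock: 11.45
position: [0.4622, 0.012, 0.0543]
ee_rot: [-0.039, 0.639, 0.768, 0.033]
contact_force: [0.5, -2.0, -1.1]
width: 0.0003
gripper_force: 0.9
```

Call:
send_rows:
  increments:
    - {"gripper": 1, "linear": [-0.0004, 0.002, 0], "delta_rot": [0, 0, 0]}
    - {"gripper": 1, "linear": [-0.0007, 0.004, 0], "delta_rot": [0, 0, 0]}
    - {"gripper": 1, "linear": [-0.0011, 0.006, 0], "delta_rot": [0, 0, 0]}

```text
clock: 11.75
position: [0.4613, 0.0176, 0.0543]
ee_rot: [-0.039, 0.639, 0.768, 0.033]
contact_force: [1.1, -1.2, -1.4]
width: 0.0001
gripper_force: 0.9
```

Call:
send_rows:
  increments:
    - {"gripper": 1, "linear": [-0.0002, 0.001, 0], "delta_rot": [0, 0, 0]}
    - {"gripper": 1, "linear": [-0.0004, 0.002, 0], "delta_rot": [0, 0, 0]}
    - {"gripper": 1, "linear": [-0.0007, 0.004, 0], "delta_rot": [0, 0, 0]}

```text
clock: 12.05
position: [0.4606, 0.0215, 0.0543]
ee_rot: [-0.039, 0.639, 0.768, 0.033]
contact_force: [0.0, -1.7, -0.3]
width: -0.0001
gripper_force: 0.9
```

Call:
send_rows:
  increments:
    - {"gripper": 1, "linear": [-0.0002, 0.001, 0], "delta_rot": [0, 0, 0]}
    - {"gripper": 1, "linear": [-0.0004, 0.002, 0], "delta_rot": [0, 0, 0]}

```text
clock: 12.25
position: [0.4602, 0.0236, 0.0543]
ee_rot: [-0.039, 0.639, 0.768, 0.033]
contact_force: [-0.1, -1.8, 0.1]
width: 0.0
gripper_force: 0.9
```

Call:
send_rows:
  increments:
    - {"gripper": 1, "linear": [-0.0002, 0.001, 0], "delta_rot": [0, 0, 0]}
    - {"gripper": 1, "linear": [-0.0004, 0.002, 0], "delta_rot": [0, 0, 0]}

```text
clock: 12.45
position: [0.4597, 0.0256, 0.0543]
ee_rot: [-0.039, 0.639, 0.768, 0.033]
contact_force: [0.8, -1.3, -0.5]
width: 0.0005
gripper_force: 0.9
```

Call:
send_rows:
  increments:
    - {"gripper": 1, "linear": [-0.0002, 0.001, 0], "delta_rot": [0, 0, 0]}
    - {"gripper": 1, "linear": [-0.0004, 0.002, 0], "delta_rot": [0, 0, 0]}

```text
clock: 12.65
position: [0.4593, 0.0276, 0.0543]
ee_rot: [-0.039, 0.639, 0.768, 0.033]
contact_force: [0.7, -1.5, -0.9]
width: -0.0002
gripper_force: 1.1
```

Call:
send_rows:
  increments:
    - {"gripper": 1, "linear": [-0.0002, 0.001, 0], "delta_rot": [0, 0, 0]}
    - {"gripper": 1, "linear": [-0.0004, 0.002, 0], "delta_rot": [0, 0, 0]}

```text
clock: 12.85
position: [0.4595, 0.0279, 0.0544]
ee_rot: [-0.037, 0.638, 0.768, 0.032]
contact_force: [0.4, -9.2, 0.1]
width: 0.0001
gripper_force: 4.9
```

Call:
send_rows:
  increments:
    - {"gripper": 1, "linear": [-0.0002, 0.001, 0], "delta_rot": [0, 0, 0]}
    - {"gripper": 1, "linear": [-0.0002, 0.001, 0], "delta_rot": [0, 0, 0]}

```text
clock: 13.05
position: [0.4596, 0.0279, 0.0544]
ee_rot: [-0.036, 0.638, 0.769, 0.031]
contact_force: [1.2, -10.3, -1.5]
width: 0.0
gripper_force: 5.4
```

The cartons are home at the predicted place (t ≈ -0.056). I'll retreat, rise and go clear.

Call:
send_rows:
  increments:
    - {"gripper": 1, "linear": [0.0004, -0.002, 0], "delta_rot": [0, 0, 0]}
    - {"gripper": 1, "linear": [0.0011, -0.006, 0], "delta_rot": [0, 0, 0]}
    - {"gripper": 1, "linear": [0.0028, -0.015, 0], "delta_rot": [0, 0, 0]}
    - {"gripper": 1, "linear": [0.0056, -0.03, 0], "delta_rot": [0, 0, 0]}
    - {"gripper": 1, "linear": [0.0084, -0.045, 0.02], "delta_rot": [0, 0, 0]}
    - {"gripper": 1, "linear": [0.0084, -0.045, 0.06], "delta_rot": [0, 0, 0]}
    - {"gripper": 1, "linear": [0.0084, -0.045, 0.1], "delta_rot": [0, 0, 0]}
    - {"gripper": 1, "linear": [0.0084, -0.045, 0.145], "delta_rot": [0, 0, 0]}

```text
clock: 13.85
position: [0.4663, -0.0144, 0.2003]
ee_rot: [-0.04, 0.639, 0.767, 0.033]
contact_force: [0.4, -0.7, -0.6]
width: 0.0
gripper_force: 0.0
```

Call:
send_rows:
  increments:
    - {"gripper": 1, "linear": [0, -0.04, 0.02], "delta_rot": [0, 0, 0]}
    - {"gripper": 1, "linear": [0, -0.08, 0.04], "delta_rot": [0, 0, 0]}
    - {"gripper": 1, "linear": [0, -0.12, 0.04], "delta_rot": [0, 0, 0]}
    - {"gripper": 1, "linear": [0, -0.16, 0.04], "delta_rot": [0, 0, 0]}
    - {"gripper": 1, "linear": [0, -0.2, 0.04], "delta_rot": [0, 0, 0]}
    - {"gripper": 1, "linear": [0, -0.24, 0.04], "delta_rot": [0, 0, 0]}
    - {"gripper": 1, "linear": [0, -0.24, 0.04], "delta_rot": [0, 0, 0]}

```text
clock: 14.55
position: [0.4672, -0.2594, 0.2386]
ee_rot: [-0.038, 0.641, 0.766, 0.032]
contact_force: [0.2, 0.9, 0.0]
width: 0.0
gripper_force: 0.0
```

Run:
```python
from h import *
d=cam('top');im=d['pixels'];hsv=cv2.cvtColor(im,cv2.COLOR_BGR2HSV)
roi=np.zeros(im.shape[:2],np.uint8);roi[170:295,228:410]=255
for lo,hi,z in(((45,100,40),(80,255,255),.094),((18,120,120),(35,255,255),.099)):
    m=cv2.inRange(hsv,lo,hi)&roi;m=cv2.morphologyEx(m,cv2.MORPH_OPEN,np.ones((3,3)));p=np.argwhere(m)[:,::-1]
    P=np.array([ray(d,q,z)[:2] for q in p]);t=P@[-.182,.983];s=P@[.983,.182]
    print('t',t.min(),t.max(),'s',s.min(),s.max())
b=cam('scene')['pixels']
cv2.imwrite('pics/6.png',np.hstack([cv2.resize(b[150:350,200:460],(400,308)),cv2.resize(im[140:310,190:450],(400,308))]))
```

```text
t -0.10070555869997341 0.09402021528107753 s 0.5835220666717235 0.6349480860993642
t -0.04714003340615022 0.110218541291571 s 0.4250097916301445 0.480352659942777
```

View pics/6.png

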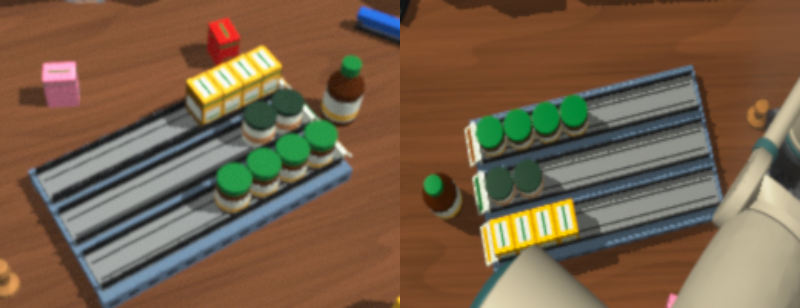

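Both rows are closed up at the white stops and upright: jars at (490–575,133–110) and cartons at (500–570,235–218). The tubs, bottle and stamp are where they were, and the robot is clear.

```bash
python3 -c "
from rig import sign_off
print(sign_off())"
```

```text
the job is handed in; nothing more can be done
None
```

I pushed both rows home against their front stops and closed them up, with peak force readings of about 10 N. I handed the job in at about 14.7 s of the 43 s; the hand-in returned no verdict.

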